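Open the air to the pressure gauge

ROBOT

A 6-joint arm with a two-finger parallel gripper is mounted at the origin on the work surface. World frame = base frame: x ahead of the robot, y to its left, z up, the work surface at z = 0. Lengths are in mm, angles in degrees, forces in N, time in s.
With the tool pointing down it reaches from about 300 to 850 mm from the base axis. Payload 4.2 kg.
Tool frame: the origin (TCP) lies at the very end of the fingers, on their centre line; the grasp point (between the pads) lies 19 mm behind it (env.grasp_offset is the distance from the TCP to the grasp point, in mm); z points along the fingers, y is the line along which they close (so a half turn about z gives the same grasp; the last joint's range is limited). The gripper opens to 91 mm and grips with 3 to 60 N. Pads are 32 mm wide; open, the fingers measure 118 mm over their backs; the gripper's body (76 mm by 178 mm) begins 60 mm behind the grasp point.
Start: joints at [-76.375, 18.312, 89.639, -0, 72.044, -1.146], TCP at [146.601, -556.014, 213.976] pointing down, gripper open.
Joint ranges: [-177.97, 177.97], [-48.28, 115.42], [12.27, 149.76], [-77.06, 257.06], [2.81, 150.46], [-146.56, 146.56]. Speed limits (degrees/s): [147.25, 147.25, 180, 180, 180, 180].

INTERFACE

Orientations are given as [roll, pitch, yaw] about the fixed x, y, z axes, in that order (R = Rz(yaw) Ry(pitch) Rx(roll)).
In Python, from workcell import env gives the robot as it stands. The module is installed in compiled form; this text tells all that it offers.
- The arm moves only by the tool send_rows, never from a script. Its argument "motion" is a list of rows, each an object of numbers: "tx", "ty", "tz": the shift along the tool's x, y, z in units of 500 mm (1.0 is 500 mm); "rx", "ry", "rz": the turn, a rotation vector about the tool's x, y, z in units of 30 degrees (1.0 is 30 degrees); "gripper": the closure, from -1 (fully open) to 1 (shut). In form: [{"tx": .., "ty": .., "tz": .., "rx": .., "ry": .., "rz": .., "gripper": ..}, ...]. A call has 1 to 12 rows; each row shifts and turns the commanded pose from where the row before left it, along the tool's axes as they then stand; what a row does not reach is not made up. A row lasts 1/8 s, in which the tool goes at most 62.5 mm and 10.7 degrees, less where a joint would pass 70% of its speed; a pose out of reach is approached as far as the arm can. A call with a number of a shift or a turn outside -1 to 1 is refused whole. A call with a gripper value outside its range is refused whole. The fingers move at their own pace and stop on an object; "grip_force" is the grip in N (left out, the last holds). Time passes only in rows, so rows that do not move let the fingers close. It gives the time, the measured TCP pose, the force, the opening and the grip force at its end, in the units of the state.
- env.state(): the state, without advancing time (a new reading comes with each control period).
- env.grab_frame(name): name is "scene" or "top" or "wrist"; returns a dict with "frame" (400x640x3 uint8, red, green, blue), "vertical_fov" (degrees; the focal length in pixels is half the picture's height over the tangent of half this angle, whatever the lens; pixels are square), "cx", "cy" (the principal point, pixels), "rvec" (rotation vector, rad) and "tvec" (3), from world to camera coordinates, as OpenCV has them; the wrist camera has in their place "T_tool_cam" (4x4, takes a point from camera to tool coordinates, whose origin is the TCP and whose axes are the flange's). Camera axes: x right, y down, z forward; pixel columns grow to the right and rows downward; lengths in mm; the calibration is good to about 2 mm. A picture is of the moment at which its call begins: read the wrist's pose just before it. There is no depth.
- env.job_done(): hands the job in; it is judged then, once.
The state is a dict: "time_s": time; "qpos": joint angles; "qvel": joint speeds; "effort": joint torques, N m; "ee_pos": TCP position; "ee_rot": TCP orientation; "force": force on the tool from outside, world axes, zero at the start; "torque": the same for the moment, N m; "gripper_width": finger opening in mm; "gripper_force": force on a finger pad.
Only numpy, scipy, OpenCV 4.12 (cv2) and the standard library are available. Lean on these libraries where they do the work, as an engineer would, in place of code of your own. Each camera call takes 0.05 s, during which the arm holds its last target. There are 200 camera calls.

TASK

On the air board on the garage table, open the ball valve of the branch that ends in the round dial gauge: swing its lever handle a quarter turn up to its stop, so that it lies along its pipe and points at the gauge. Leave the handles of the other two valves (hose nozzle branch and capped branch) as they are, and let go when finished.

Things in the scene. Friction and masses are not known exactly. Their poses are not given: they have to be found in the camera images.
- gauge_branch_pivot (a point): Point on the vertical axis of the gauge valve's handle at its mid-height, 86 mm above the table; does not turn with it. x: level along the pipe to the gauge (round, 60 mm, white face up, centre 152 mm off, top 67 mm high); y: level across it; z up. Lever reaches 88 mm out; its black sleeve, 33 to 88 mm out, is 18 mm wide, 12 mm thick (80 to 92 mm above the table), free beneath.
- gauge_branch_handle (a joint): Angle of the gauge valve's lever, rad. 0 = shut: across the pipe, pointing along the pivot point's +y. Grows clockwise seen from above to 1.571 = open: along the pipe, pointing along the point's +x to the gauge. Hard stops at both. Starts at 0 to 0.3 and stays where left; friction 0.3 N m, about 5 N at mid-sleeve.
- nozzle_branch_handle (a joint): Like lever on the branch ending in a slim ribbed hose nozzle, same values; starts open (1.4 or more), to be left so. The three like branches stand side by side in any order, 160 mm apart along y, on a board 18 mm thick; brass valves 37 mm wide, pipes 20 mm thick, their axis 54 mm above the table.
- capped_branch_handle (a joint): Like lever on the branch ending in a short round brass cap, same values; starts shut (0.17 or less), to be left so. Only the levers (nuts 94 mm high) and, at the end of the common pipe 85 mm behind the valves, a black regulator 110 mm high rise over 75 mm; tape and a blue strip lie between the outlets.

How it is judged (in metres and radians):
At the end, for the whole second after the job is handed in: The gauge valve's handle is at rest within about 10 degrees of its open stop (joint above 1.39), the nozzle valve's handle still open (above 1.2) and the capped valve's still shut (below 0.37) (value of joint gauge_branch_handle above 1.39 rad and velocity of joint gauge_branch_handle between -0.05 and 0.05 rad/s and value of joint nozzle_branch_handle above 1.2 rad and value of joint capped_branch_handle below 0.37 rad); the robot touches nothing.
It fails at once if the open handle of the nozzle branch is turned towards shut (below 1.2) (value of joint nozzle_branch_handle below 1.2 rad).
It fails at once if the shut handle of the capped branch is turned towards open (above 0.37) (value of joint capped_branch_handle above 0.37 rad).
It also fails if it takes over 29 s, if anything falls off the work surface, if the arm or the gripper's body presses on something with over 40 N, if the wrist force passes 120 N, or if a joint passes its speed limit or range.

## Working session

There is one attempt and no reset: what is moved stays moved. The work goes in short steps, Python scripts to look and compute and a tool call to move; the robot and the scene stay as the last step left them, time stands still between calls to the robot, and variables do not carry over. Pictures are saved under pics/ and viewed, at most 10 in all, crops included, and the job is handed in when it is done.

Besides the shell and the picture viewer there is one more tool, called after ">>>" in YAML: its name, and indented under it one key for each argument. send_rows: Moves the arm, as the interface text tells. Shifts and turns lie within -1 to 1; 1 stands for 500 mm of shift or 30 degrees of turn. Its arguments: {"type":"object","properties":{"motion":{"type":"array"},"grip_force":{"type":"number"}},"required":["motion"]}

```bash
mkdir -p pics
cat > h.py <<'E'
import numpy as np, cv2
from workcell import env
def grab(n,save=None):
    s=env.state(); g=env.grab_frame(n); g['state']=s
    if save: cv2.imwrite('pics/'+save,g['frame'][:,:,::-1])
    return g
def ray(g,u,v,z):
    f=200/np.tan(np.radians(g['vertical_fov'])/2)
    d=np.array([(u-g['cx'])/f,(v-g['cy'])/f,1.])
    R=cv2.Rodrigues(np.array(g['rvec'],float))[0]; t=np.array(g['tvec'],float).ravel()
    c=-R.T@t; d=R.T@d
    return c+d*(z-c[2])/d[2]
E
python3 - <<'E'
from h import *
s=env.state();print(s)
for n in('top','scene'):
    g=grab(n,n+'0.png');print({k:v for k,v in g.items() if k not in('frame','state')})
E
```

```text
{'time_s': 0.0, 'qpos': array([-7.63760547e+01,  1.83512814e+01,  8.97069028e+01,  3.62947295e-04,
        7.20447509e+01, -1.14581574e+00]), 'qvel': array([ 0.05922028, -0.01522158,  0.02470935,  0.02700045, -0.06765704,
       -0.01024493]), 'effort': array([-1.90973983e-04, -4.12463593e+01, -2.31972492e+01,  7.26050092e-02,
        4.55481070e-02, -1.38487308e-04]), 'ee_pos': array([ 146.46989915, -555.49796673,  213.12053519]), 'ee_rot': array([-1.79897092e+02, -2.40338445e-03,  1.47696467e+01]), 'force': array([ 0.45957937, -0.46753551, -0.07152912]), 'torque': array([-0.0101828 , -0.09645814,  0.01716947]), 'gripper_force': 0.0, 'gripper_width': 91.23858704527136}
{'vertical_fov': 47.91446059071562, 'cx': 326.37909900403514, 'cy': 196.2026110452862, 'rvec': array([ 2.23605148, -2.17215995,  0.1271326 ]), 'tvec': array([-10.61441918, 524.19782297, 783.23843716])}
{'vertical_fov': 44.83020952057594, 'cx': 312.73813047052846, 'cy': 193.05370873582092, 'rvec': array([ 2.00378583,  0.77390228, -0.45589838]), 'tvec': array([-385.133311  ,  -52.77109011, 1264.20776741])}
```

View pics/top0.png

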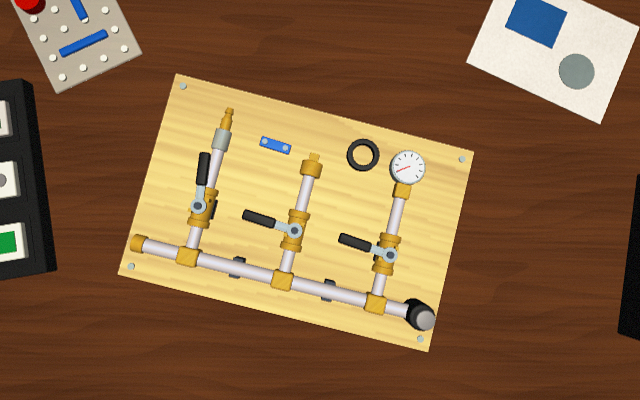

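View pics/scene0.png

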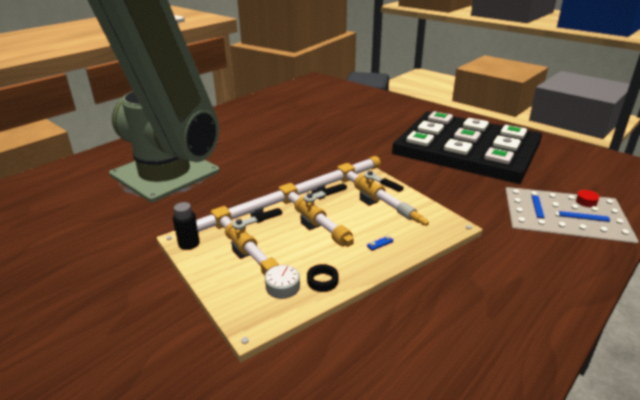

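The top view shows the gauge branch at right: nut at about (390,255), sleeve running left to (340,238), gauge at (407,167). The capped branch is in the middle and the nozzle branch at left. The scene view agrees with this. I'll turn these into positions next.

Run:
```python
from h import *
g=grab('top'); im=g['frame']; hsv=cv2.cvtColor(im,cv2.COLOR_RGB2HSV)
# black sleeve by gauge
m=np.zeros(im.shape[:2],np.uint8); m[225:262,330:380]=255
b=((hsv[:,:,2]<60)&(m>0)).astype(np.uint8)
c=max(cv2.findContours(b,0,2)[0],key=cv2.contourArea); r=cv2.minAreaRect(c);print('sleeve',r)
box=cv2.boxPoints(r); P=np.array([ray(g,*p,88) for p in box]);print(P.round(1)); S=ray(g,*r[0],90);print('sleeve c',S.round(1))
w=((hsv[:,:,1]<40)&(hsv[:,:,2]>170)).astype(np.uint8); w[:140]=0;w[195:]=0;w[:,:385]=0;w[:,435:]=0
c=max(cv2.findContours(w,0,2)[0],key=cv2.contourArea);(u,v),rr=cv2.minEnclosingCircle(c);print('gauge',u,v,rr)
G=ray(g,u,v,67);print('G',G.round(1))
for n,p in dict(gaugeN=(390,255.5),capN=(294.5,230.5),nozN=(198,206)).items(): print(n,ray(g,*p,94).round(1))
for n,p in dict(captip=(243,214),noztip=(204,153),reg=(424,318),capsleeve=(258,219)).items(): print(n,ray(g,*p,90).round(1))
x=G-ray(g,390,255.5,94);print(np.degrees(np.arctan2(x[1],x[0])),np.hypot(*x[:2]))
cv2.imwrite('pics/c.png',cv2.resize(im[130:340,180:450,::-1],None,fx=2.8,fy=2.8,interpolation=2))
```

```text
sleeve ((354.3323059082031, 242.0584716796875), (32.94919204711914, 9.762722969055176), 19.440034866333008)
[[446.8 -12.1  88. ]
 [461.8 -17.   88. ]
 [445.4 -68.   88. ]
 [430.4 -63.   88. ]]
sleeve c [446.1 -39.8  90. ]
gauge 408.29998779296875 166.6750030517578 16.725698471069336
G [ 575.3 -131.2   67. ]
gaugeN [426.2 -97.5  94. ]
capN [462.1  57.3  94. ]
nozN [496.9 211.9  94. ]
captip [486.3 140.8  90. ]
noztip [583.  207.4  90. ]
reg [ 327.5 -155.    90. ]
capsleeve [479.  116.5  90. ]
-12.75649424906166 152.8331259989429
```

View pics/c.png

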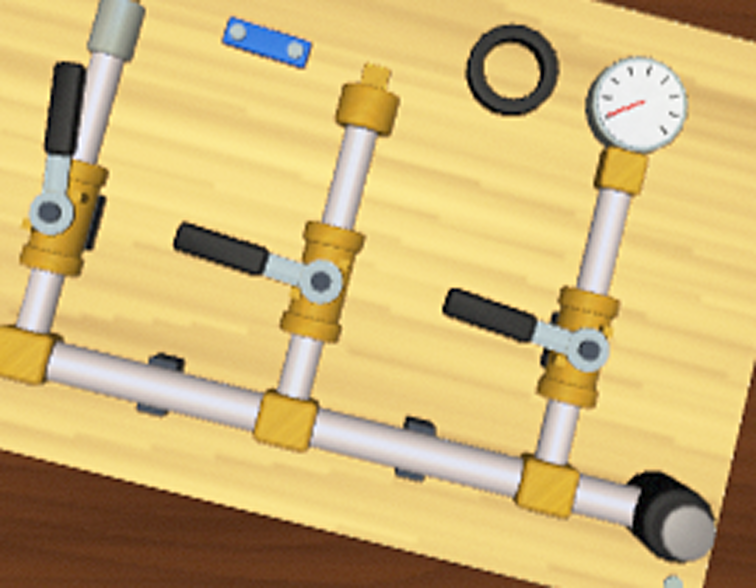

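Nut (pivot) is at about (426,-97.5), the pipe points along -12.9°, and the lever at about 71° (joint around 0.1). I'll poke with closed fingers at TCP z of about 78, which clears everything except the levers and regulator. First I move over with the fingers closing.

>>> send_rows:
  motion:
    - {"tx": 0.0325, "ty": -0.0368, "gripper": 1}
    - {"tx": 0.0325, "ty": -0.0368, "gripper": 1}
    - {"tx": 0.0325, "ty": -0.0368, "gripper": 1}
    - {"tx": 0.0325, "ty": -0.0368, "gripper": 1}
    - {"tx": 0.0325, "ty": -0.0368, "gripper": 1}
    - {"tx": 0.0325, "ty": -0.0368, "gripper": 1}
    - {"tx": 0.0325, "ty": -0.0368, "gripper": 1}
    - {"tx": 0.0325, "ty": -0.0368, "gripper": 1}
    - {"tx": 0.0325, "ty": -0.0368, "gripper": 1}
    - {"tx": 0.0325, "ty": -0.0368, "gripper": 1}
    - {"tx": 0.0325, "ty": -0.0368, "gripper": 1}
    - {"tx": 0.0325, "ty": -0.0368, "gripper": 1}
  grip_force: 10

```text
invalid input at $.motion[0]: expected keys tx, ty, tz, rx, ry, rz, gripper
```

>>> send_rows:
  motion:
    - {"tx": 0.0325, "ty": -0.0368, "gripper": 1}
    - {"tx": 0.0325, "ty": -0.0368, "gripper": 1}
    - {"tx": 0.0325, "ty": -0.0368, "gripper": 1}
    - {"tx": 0.0325, "ty": -0.0368, "gripper": 1}
    - {"tx": 0.0325, "ty": -0.0368, "gripper": 1}
    - {"tx": 0.0325, "ty": -0.0368, "gripper": 1}
    - {"tx": 0.0325, "ty": -0.0368, "gripper": 1}
    - {"tx": 0.0325, "ty": -0.0368, "gripper": 1}
    - {"tx": 0.0325, "ty": -0.0368, "gripper": 1}
    - {"tx": 0.0325, "ty": -0.0368, "gripper": 1}
    - {"tx": 0.0325, "ty": -0.0368, "gripper": 1}
    - {"tx": 0.0325, "ty": -0.0368, "gripper": 1}

```text
invalid input at $.motion[0]: expected keys tx, ty, tz, rx, ry, rz, gripper
```

>>> send_rows:
  motion:
    - {"rz": -0.234, "gripper": 1}
    - {"rz": -0.234, "gripper": 1}
    - {"rz": -0.234, "gripper": 1}
    - {"rz": -0.234, "gripper": 1}
    - {"rz": -0.234, "gripper": 1}
    - {"rz": -0.234, "gripper": 1}
    - {"rz": -0.234, "gripper": 1}
    - {"rz": -0.234, "gripper": 1}
    - {"gripper": 1}
    - {"gripper": 1}

```text
invalid input at $.motion[0]: expected keys tx, ty, tz, rx, ry, rz, gripper
```

All seven keys are required in each row.

>>> send_rows:
  motion:
    - {"tx": 0.0325, "ty": -0.0368, "tz": 0, "rx": 0, "ry": 0, "rz": 0, "gripper": 1}
    - {"tx": 0.0325, "ty": -0.0368, "tz": 0, "rx": 0, "ry": 0, "rz": 0, "gripper": 1}
    - {"tx": 0.0325, "ty": -0.0368, "tz": 0, "rx": 0, "ry": 0, "rz": 0, "gripper": 1}
    - {"tx": 0.0325, "ty": -0.0368, "tz": 0, "rx": 0, "ry": 0, "rz": 0, "gripper": 1}
    - {"tx": 0.0325, "ty": -0.0368, "tz": 0, "rx": 0, "ry": 0, "rz": 0, "gripper": 1}
    - {"tx": 0.0325, "ty": -0.0368, "tz": 0, "rx": 0, "ry": 0, "rz": 0, "gripper": 1}
    - {"tx": 0.0325, "ty": -0.0368, "tz": 0, "rx": 0, "ry": 0, "rz": 0, "gripper": 1}
    - {"tx": 0.0325, "ty": -0.0368, "tz": 0, "rx": 0, "ry": 0, "rz": 0, "gripper": 1}
    - {"tx": 0.0325, "ty": -0.0368, "tz": 0, "rx": 0, "ry": 0, "rz": 0, "gripper": 1}
    - {"tx": 0.0325, "ty": -0.0368, "tz": 0, "rx": 0, "ry": 0, "rz": 0, "gripper": 1}
    - {"tx": 0.0325, "ty": -0.0368, "tz": 0, "rx": 0, "ry": 0, "rz": 0, "gripper": 1}
    - {"tx": 0.0325, "ty": -0.0368, "tz": 0, "rx": 0, "ry": 0, "rz": 0, "gripper": 1}
  grip_force: 10

```text
time_s: 1.65
ee_pos: [279.3, -291.3, 214.0]
ee_rot: [180.0, -0.0, 14.8]
force: [0.1, 0.3, -0.0]
gripper_width: 0.6
gripper_force: 0.0
```

>>> send_rows:
  motion:
    - {"tx": 0.0325, "ty": -0.0368, "tz": 0, "rx": 0, "ry": 0, "rz": 0, "gripper": 1}
    - {"tx": 0.0325, "ty": -0.0368, "tz": 0, "rx": 0, "ry": 0, "rz": 0, "gripper": 1}
    - {"tx": 0.0325, "ty": -0.0368, "tz": 0, "rx": 0, "ry": 0, "rz": 0, "gripper": 1}
    - {"tx": 0.0325, "ty": -0.0368, "tz": 0, "rx": 0, "ry": 0, "rz": 0, "gripper": 1}
    - {"tx": 0.0325, "ty": -0.0368, "tz": 0, "rx": 0, "ry": 0, "rz": 0, "gripper": 1}
    - {"tx": 0.0325, "ty": -0.0368, "tz": 0, "rx": 0, "ry": 0, "rz": 0, "gripper": 1}
    - {"tx": 0.0325, "ty": -0.0368, "tz": 0, "rx": 0, "ry": 0, "rz": 0, "gripper": 1}
    - {"tx": 0.0325, "ty": -0.0368, "tz": 0, "rx": 0, "ry": 0, "rz": 0, "gripper": 1}
    - {"tx": 0.0325, "ty": -0.0368, "tz": 0, "rx": 0, "ry": 0, "rz": 0, "gripper": 1}
    - {"tx": 0.0325, "ty": -0.0368, "tz": 0, "rx": 0, "ry": 0, "rz": 0, "gripper": 1}
    - {"tx": 0.0325, "ty": -0.0368, "tz": 0, "rx": 0, "ry": 0, "rz": 0, "gripper": 1}
    - {"tx": 0.0325, "ty": -0.0368, "tz": 0, "rx": 0, "ry": 0, "rz": 0, "gripper": 1}

```text
time_s: 3.15
ee_pos: [411.0, -28.2, 214.0]
ee_rot: [180.0, -0.0, 14.8]
force: [-0.2, -0.2, -0.3]
gripper_width: 0.7
gripper_force: 0.0
```

>>> send_rows:
  motion:
    - {"tx": 0, "ty": 0, "tz": 0, "rx": 0, "ry": 0, "rz": -0.234, "gripper": 1}
    - {"tx": 0, "ty": 0, "tz": 0, "rx": 0, "ry": 0, "rz": -0.234, "gripper": 1}
    - {"tx": 0, "ty": 0, "tz": 0, "rx": 0, "ry": 0, "rz": -0.234, "gripper": 1}
    - {"tx": 0, "ty": 0, "tz": 0, "rx": 0, "ry": 0, "rz": -0.234, "gripper": 1}
    - {"tx": 0, "ty": 0, "tz": 0, "rx": 0, "ry": 0, "rz": -0.234, "gripper": 1}
    - {"tx": 0, "ty": 0, "tz": 0, "rx": 0, "ry": 0, "rz": -0.234, "gripper": 1}
    - {"tx": 0, "ty": 0, "tz": 0, "rx": 0, "ry": 0, "rz": -0.234, "gripper": 1}
    - {"tx": 0, "ty": 0, "tz": 0, "rx": 0, "ry": 0, "rz": -0.234, "gripper": 1}
    - {"tx": 0, "ty": 0, "tz": 0, "rx": 0, "ry": 0, "rz": 0, "gripper": 1}
    - {"tx": 0, "ty": 0, "tz": 0, "rx": 0, "ry": 0, "rz": 0, "gripper": 1}

```text
time_s: 4.4
ee_pos: [411.0, -29.3, 214.0]
ee_rot: [180.0, 0.0, 70.9]
force: [0.3, -0.5, 0.3]
gripper_width: 0.4
gripper_force: 0.0
```

>>> send_rows:
  motion:
    - {"tx": 0, "ty": 0, "tz": 0.034, "rx": 0, "ry": 0, "rz": 0, "gripper": 1}
    - {"tx": 0, "ty": 0, "tz": 0.034, "rx": 0, "ry": 0, "rz": 0, "gripper": 1}
    - {"tx": 0, "ty": 0, "tz": 0.034, "rx": 0, "ry": 0, "rz": 0, "gripper": 1}
    - {"tx": 0, "ty": 0, "tz": 0.034, "rx": 0, "ry": 0, "rz": 0, "gripper": 1}
    - {"tx": 0, "ty": 0, "tz": 0.034, "rx": 0, "ry": 0, "rz": 0, "gripper": 1}
    - {"tx": 0, "ty": 0, "tz": 0.034, "rx": 0, "ry": 0, "rz": 0, "gripper": 1}
    - {"tx": 0, "ty": 0, "tz": 0.034, "rx": 0, "ry": 0, "rz": 0, "gripper": 1}
    - {"tx": 0, "ty": 0, "tz": 0.034, "rx": 0, "ry": 0, "rz": 0, "gripper": 1}
    - {"tx": 0, "ty": 0, "tz": 0, "rx": 0, "ry": 0, "rz": 0, "gripper": 1}

```text
time_s: 5.52
ee_pos: [410.2, -29.4, 77.1]
ee_rot: [-179.8, 0.0, 70.9]
force: [0.2, 0.1, 0.0]
gripper_width: 0.5
gripper_force: 0.0
```

Run:
```python
from h import *
grab('wrist','w1.png'); s=env.state(); print(s['ee_pos'],s['force'])
```

```text
[410.9501517  -29.48594048  77.87649931] [-0.27251889  0.30231878  0.73419746]
```

View pics/w1.png

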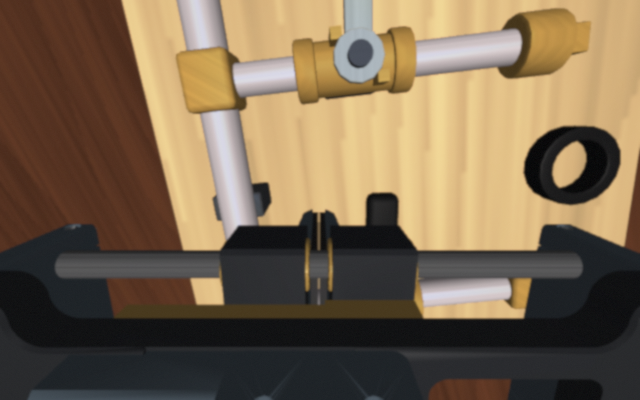

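The wrist view shows the closed fingertips at about (318,220) and the gauge lever's sleeve tip at (382,210), free and on the tool's +y side. I'll close the gap, then swing along the arc.

>>> send_rows:
  motion:
    - {"tx": 0, "ty": 0.007, "tz": 0, "rx": 0, "ry": 0, "rz": 0, "gripper": 1}
    - {"tx": 0, "ty": 0.007, "tz": 0, "rx": 0, "ry": 0, "rz": 0, "gripper": 1}
    - {"tx": 0, "ty": 0.007, "tz": 0, "rx": 0, "ry": 0, "rz": 0, "gripper": 1}
    - {"tx": 0, "ty": 0.007, "tz": 0, "rx": 0, "ry": 0, "rz": 0, "gripper": 1}
    - {"tx": 0.002, "ty": 0.0064, "tz": 0, "rx": 0, "ry": 0, "rz": 0.1, "gripper": 1}
    - {"tx": 0.002, "ty": 0.0064, "tz": 0, "rx": 0, "ry": 0, "rz": 0.1, "gripper": 1}
    - {"tx": 0.004, "ty": 0.0128, "tz": 0, "rx": 0, "ry": 0, "rz": 0.2, "gripper": 1}
    - {"tx": 0.004, "ty": 0.0128, "tz": 0, "rx": 0, "ry": 0, "rz": 0.2, "gripper": 1}

```text
time_s: 6.58
ee_pos: [442.6, -36.1, 77.7]
ee_rot: [-179.7, 0.1, 52.7]
force: [-2.8, 3.2, 2.0]
gripper_width: 0.5
gripper_force: 2.5
```

Run:
```python
from h import *
g=grab('top'); s=g['state']; print(s['ee_pos'],s['force'])
cv2.imwrite('pics/t2.png',cv2.resize(g['frame'][130:340,180:450,::-1],None,fx=2.8,fy=2.8,interpolation=2))
```

```text
[442.58731207 -36.13154735  77.70314354] [-2.78810225  3.16666725  2.01407188]
```

View pics/t2.png

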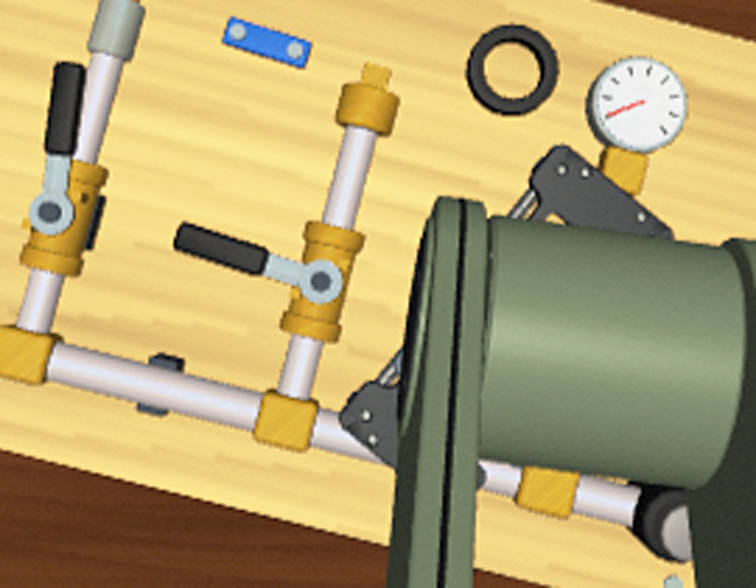

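The top view shows the arm hiding the gauge valve, with the other two levers unchanged. The 4 to 5 N reading means the lever is turning. About 66° remain.

>>> send_rows:
  motion:
    - {"tx": 0.004, "ty": 0.0128, "tz": 0, "rx": 0, "ry": 0, "rz": 0.2, "gripper": 1}
    - {"tx": 0.004, "ty": 0.0128, "tz": 0, "rx": 0, "ry": 0, "rz": 0.2, "gripper": 1}
    - {"tx": 0.004, "ty": 0.0128, "tz": 0, "rx": 0, "ry": 0, "rz": 0.2, "gripper": 1}
    - {"tx": 0.004, "ty": 0.0128, "tz": 0, "rx": 0, "ry": 0, "rz": 0.2, "gripper": 1}
    - {"tx": 0.004, "ty": 0.0128, "tz": 0, "rx": 0, "ry": 0, "rz": 0.2, "gripper": 1}
    - {"tx": 0.004, "ty": 0.0128, "tz": 0, "rx": 0, "ry": 0, "rz": 0.2, "gripper": 1}
    - {"tx": 0.004, "ty": 0.0128, "tz": 0, "rx": 0, "ry": 0, "rz": 0.2, "gripper": 1}
    - {"tx": 0.004, "ty": 0.0128, "tz": 0, "rx": 0, "ry": 0, "rz": 0.2, "gripper": 1}
    - {"tx": 0.004, "ty": 0.0128, "tz": 0, "rx": 0, "ry": 0, "rz": 0.2, "gripper": 1}
    - {"tx": 0.004, "ty": 0.0128, "tz": 0, "rx": 0, "ry": 0, "rz": 0.2, "gripper": 1}
    - {"tx": 0, "ty": 0, "tz": 0, "rx": 0, "ry": 0, "rz": 0, "gripper": 1}

```text
time_s: 8.0
ee_pos: [487.7, -83.5, 77.7]
ee_rot: [-180.0, 0.1, -7.0]
force: [-0.7, 2.3, -0.1]
gripper_width: 0.4
gripper_force: 0.9
```

Run:
```python
from h import *
g=grab('wrist','w2.png'); s=g['state']; print(s['ee_pos'],s['ee_rot'],s['force'])
p=s['ee_pos'][:2]-[426.2,-97.5]; a=np.radians(-12.9); print('rel pipe frame',p@[np.cos(a),np.sin(a)],p@[-np.sin(a),np.cos(a)])
```

```text
[487.71146746 -83.5053241   77.70571181] [-1.79978010e+02  6.38907676e-02 -6.97385964e+00] [-0.73570076  2.25039507 -0.06240351]
rel pipe frame 56.834678461522955 27.37390924283483
```

View pics/w2.png

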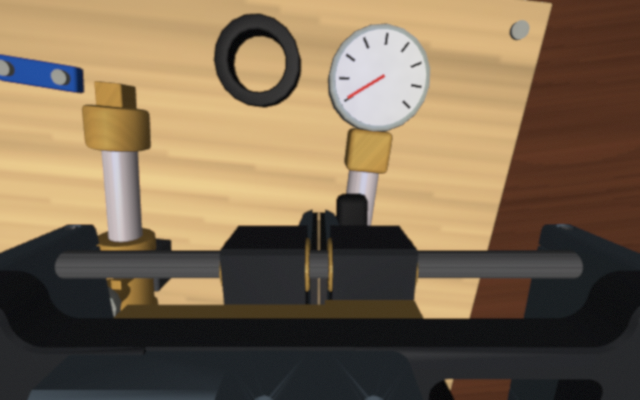

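The wrist view shows the sleeve tip at (352,208), touching the fingers and almost on the gauge line. I'll finish in small steps and watch the force.

>>> send_rows:
  motion:
    - {"tx": 0.001, "ty": 0.0032, "tz": 0, "rx": 0, "ry": 0, "rz": 0.05, "gripper": 1}
    - {"tx": 0.001, "ty": 0.0032, "tz": 0, "rx": 0, "ry": 0, "rz": 0.05, "gripper": 1}
    - {"tx": 0.001, "ty": 0.0032, "tz": 0, "rx": 0, "ry": 0, "rz": 0.05, "gripper": 1}
    - {"tx": 0, "ty": 0, "tz": 0, "rx": 0, "ry": 0, "rz": 0, "gripper": 1}

```text
time_s: 8.55
ee_pos: [488.7, -88.7, 77.8]
ee_rot: [180.0, 0.0, -11.6]
force: [-1.7, 3.9, -1.5]
gripper_width: 0.5
gripper_force: 1.7
```

>>> send_rows:
  motion:
    - {"tx": 0, "ty": 0.0032, "tz": 0, "rx": 0, "ry": 0, "rz": 0.04, "gripper": 1}
    - {"tx": 0, "ty": 0, "tz": 0, "rx": 0, "ry": 0, "rz": 0, "gripper": 1}

```text
time_s: 8.8
ee_pos: [488.8, -90.4, 77.9]
ee_rot: [180.0, -0.0, -12.8]
force: [-1.3, 3.9, -1.8]
gripper_width: 0.7
gripper_force: 1.7
```

>>> send_rows:
  motion:
    - {"tx": 0, "ty": 0.003, "tz": 0, "rx": 0, "ry": 0, "rz": 0, "gripper": 1}
    - {"tx": 0, "ty": 0, "tz": 0, "rx": 0, "ry": 0, "rz": 0, "gripper": 1}

```text
time_s: 9.05
ee_pos: [488.7, -91.1, 78.0]
ee_rot: [-179.9, -0.0, -12.8]
force: [1.1, 7.1, -1.9]
gripper_width: 0.3
gripper_force: 3.2
```

>>> send_rows:
  motion:
    - {"tx": 0, "ty": 0.003, "tz": 0, "rx": 0, "ry": 0, "rz": 0, "gripper": 1}
    - {"tx": 0, "ty": 0, "tz": 0, "rx": 0, "ry": 0, "rz": 0, "gripper": 1}

```text
time_s: 9.3
ee_pos: [488.7, -91.2, 78.0]
ee_rot: [-179.8, -0.0, -12.9]
force: [3.2, 11.3, -2.6]
gripper_width: 0.3
gripper_force: 5.7
```

Force is rising while the position stalls, so the lever is at its stop. I'll back off, lift and clear the view.

>>> send_rows:
  motion:
    - {"tx": 0, "ty": -0.02, "tz": 0, "rx": 0, "ry": 0, "rz": 0, "gripper": 1}
    - {"tx": 0, "ty": -0.03, "tz": 0, "rx": 0, "ry": 0, "rz": 0, "gripper": 1}
    - {"tx": 0, "ty": 0, "tz": 0, "rx": 0, "ry": 0, "rz": 0, "gripper": 1}
    - {"tx": 0, "ty": 0, "tz": -0.06, "rx": 0, "ry": 0, "rz": 0, "gripper": 1}
    - {"tx": 0, "ty": 0, "tz": -0.06, "rx": 0, "ry": 0, "rz": 0, "gripper": 1}
    - {"tx": 0, "ty": 0, "tz": -0.06, "rx": 0, "ry": 0, "rz": 0, "gripper": 1}
    - {"tx": 0, "ty": 0, "tz": -0.06, "rx": 0, "ry": 0, "rz": 0, "gripper": 1}
    - {"tx": 0, "ty": 0, "tz": -0.06, "rx": 0, "ry": 0, "rz": 0, "gripper": 1}
    - {"tx": 0, "ty": 0, "tz": 0, "rx": 0, "ry": 0, "rz": 0, "gripper": 1}

```text
time_s: 10.42
ee_pos: [494.9, -69.3, 230.2]
ee_rot: [180.0, -0.3, -12.8]
force: [0.5, 0.0, -0.9]
gripper_width: 0.5
gripper_force: 0.0
```

>>> send_rows:
  motion:
    - {"tx": 0, "ty": 0.07, "tz": 0, "rx": 0, "ry": 0, "rz": 0, "gripper": 1}
    - {"tx": 0, "ty": 0.07, "tz": 0, "rx": 0, "ry": 0, "rz": 0, "gripper": 1}
    - {"tx": 0, "ty": 0.07, "tz": 0, "rx": 0, "ry": 0, "rz": 0, "gripper": 1}
    - {"tx": 0, "ty": 0.07, "tz": 0, "rx": 0, "ry": 0, "rz": 0, "gripper": 1}
    - {"tx": 0, "ty": 0.07, "tz": 0, "rx": 0, "ry": 0, "rz": 0, "gripper": 1}
    - {"tx": 0, "ty": 0.07, "tz": 0, "rx": 0, "ry": 0, "rz": 0, "gripper": 1}
    - {"tx": 0, "ty": 0.07, "tz": 0, "rx": 0, "ry": 0, "rz": 0, "gripper": 1}
    - {"tx": 0, "ty": 0.07, "tz": 0, "rx": 0, "ry": 0, "rz": 0, "gripper": 1}
    - {"tx": 0, "ty": 0.07, "tz": 0, "rx": 0, "ry": 0, "rz": 0, "gripper": 1}
    - {"tx": 0, "ty": 0.07, "tz": 0, "rx": 0, "ry": 0, "rz": 0, "gripper": 1}
    - {"tx": 0, "ty": 0, "tz": 0, "rx": 0, "ry": 0, "rz": 0, "gripper": 1}
    - {"tx": 0, "ty": 0, "tz": 0, "rx": 0, "ry": 0, "rz": 0, "gripper": 1}

```text
time_s: 11.92
ee_pos: [415.6, -409.4, 226.7]
ee_rot: [-179.9, 0.1, -12.8]
force: [-0.4, -0.6, -0.2]
gripper_width: 0.8
gripper_force: 0.0
```

Run:
```python
from h import *
g=grab('top'); s=g['state']; print(s['time_s'],s['ee_pos'],s['force'])
cv2.imwrite('pics/t3.png',cv2.resize(g['frame'][130:340,180:450,::-1],None,fx=2.8,fy=2.8,interpolation=2))
```

```text
11.925 [ 415.6202209  -409.37280021  226.72151115] [-0.43406862 -0.63197507 -0.17940668]
```

View pics/t3.png

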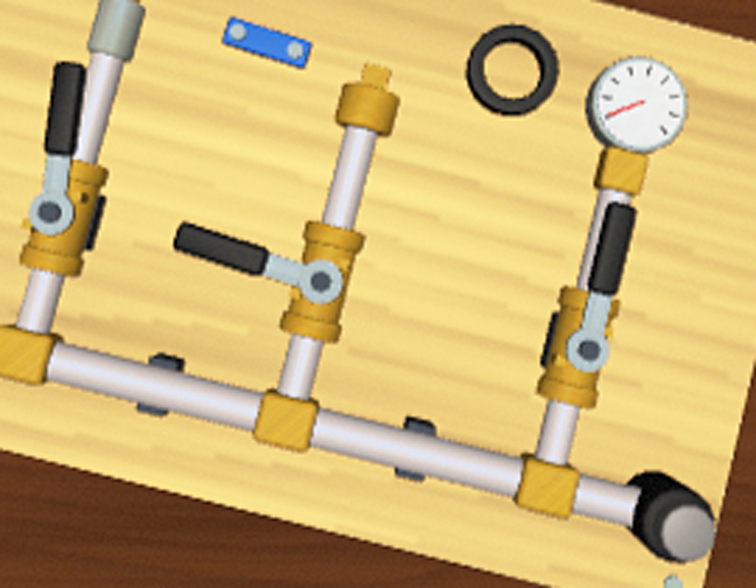

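The gauge lever now lies along its pipe, from the nut at (588,350) to the tip at (622,205), and points at the gauge. The other two levers haven't moved, and the arm touches nothing.

```bash
python3 -c "
from workcell import env
print(env.job_done())"
```

```text
the job is handed in; nothing more can be done
None
```

The gauge valve's lever is turned to its open stop and points at the gauge, the other two handles look unchanged in the last top view, and the arm is clear; I handed the job in at about 12 s, and no verdict came back.

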